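# Fetch the red gauge board from the sliding-door gauge case

### The arm

A 7-joint arm with a two-finger parallel gripper is mounted at the origin on a cart in front of the work surface, level with it; the furniture and walls round the work are solid. World frame = base frame: x ahead of the robot, y to its left, z up, the work surface at z = 0. Lengths are in m, angles in rad, forces in N, time in s.
With the tool pointing down it reaches from about 0.425 to 0.925 m from the base axis. Payload 6.8 kg.
Tool frame: the origin (TCP) lies between the finger pads, 19 mm behind the fingertips; this is the grasp point; z points along the fingers, y is the line along which they close (so a half turn about z gives the same grasp; the last joint's range is limited). The gripper opens to 88 mm and grips with 3 to 60 N. Pads are 20 mm wide; open, the fingers measure 115 mm over their backs; the gripper's body (75 mm by 178 mm) begins 61 mm behind the grasp point.
Start: joints at [-1.404, 0.477, 0.022, 1.555, -0.011, 1.109, -0.083], TCP at [0.183, 0.65, 0.241] pointing down, gripper open.
Joint ranges: [-2.96, 2.96], [-0.34, 2.1], [-1.41, 1.46], [0.24, 2.44], [-1.37, 4.51], [0.17, 1.92], [-2.96, 2.96]. Speed limits (rad/s): [2.39, 2.39, 3.14, 3.14, 3.14, 3.14, 3.14].

### API

Orientations are given as a unit quaternion [x, y, z, w].
In Python, from rig import manip, viewer gives the robot as it stands.
- The arm moves only by the shell command python3 -m crank 'ROWS' [FORCE]. ROWS is JSON, a list of rows, each a list of 7 numbers: the closure, from 0 (fully open) to 1 (shut), then the shift along the tool's x, y, z in m, then the turn, a rotation vector about the tool's x, y, z in degrees. In form: [[gripper, tx, ty, tz, wx, wy, wz], ...]. A call has 1 to 8 rows; each row is the pose to reach, as a shift and turn from the pose commanded when the call began, along the tool's axes at that moment; what a row does not reach only later rows make up. A row lasts 1/8 s, in which the tool goes at most 62.5 mm and 10.7 degrees, less where a joint would pass 70% of its speed; a pose out of reach is approached as far as the arm can. A call with a gripper value outside its range is refused whole. The fingers move at their own pace and stop on an object; FORCE is the grip in N (left out, the last holds). Time passes only in rows, so rows that repeat a pose let the fingers close. It gives the time, the measured TCP pose, the force, the opening and the grip force at its end, in the units of the state.
- manip.get_state(): the state, without advancing time (a new reading comes with each control period).
- viewer.grab_frame(name): name is "scene" or "top" or "wrist"; returns the picture (400x640x3 uint8, red, green, blue); there is no depth.
- viewer.camera_model(name): a dict with "K" (3x3 intrinsics, pixels), "dist" ([k1, k2, p1, p2, k3] as OpenCV has them; the pictures are not rectified), "pose" (4x4, takes a point from camera to world coordinates); the wrist camera has in their place "hand_eye" (4x4, takes a point from camera to tool coordinates, whose origin is the TCP and whose axes are the flange's). Camera axes: x right, y up, looking along -z (the intrinsics and any distortion apply to the point x, -y, -z); pixel columns grow to the right and rows downward; lengths in m; the calibration is good to about 2 mm. A picture is of the moment at which its call begins: read the wrist's pose just before it. camera_model takes no time and is no camera call.
- manip.finish_job(): hands the job in; it is judged then, once.
Trained networks look in the newest picture that a camera, given by its name, has taken for a name from the list of things; names that differ only in an ending like _2 or _b are one class to them, and where a whole thing is asked for, a point or a joint stands for the part that bears it (a point fixed in the world has none). Each returns a list of dicts, best first, with "confidence" (0 to 1); they miss things now and then, are a little off and sometimes report something else, mostly with a low value. They report only what shows in the picture. A call takes as long as a camera call.
- viewer.recognise(query, camera): "rect" ([left, top, right, bottom] in pixels, round what is visible of it).
The state is a dict: "time_s": time; "joints": joint angles; "dq": joint speeds; "tau": joint torques, N m; "tool_pos": TCP position; "orientation": TCP orientation; "contact_force": force on the tool from outside, world axes, zero at the start; "ft_torque": the same for the moment, N m; "opening": finger opening in m; "grip_force": force on a finger pad.
Only numpy, scipy, OpenCV 4.12 (cv2) and the standard library are available. Lean on these libraries where they do the work, as an engineer would, in place of code of your own. Each camera call takes 0.05 s, during which the arm holds its last target. There are 200 camera calls.

### The job

Get the board with the red-handled plug gauges out of the sloping gauge case for checking: slide the clear door in front of it all the way across past the other door, turn that board's brass button crosswise so the board is free, lift the board out by its black handle and lay it flat, gauges up, on the dark granite surface plate, setting it down rather than dropping it. Then slide the door fully shut again. Leave the blue board in its place, keep off the lamp over the case and disturb nothing else on the bench.

Things in the scene. Friction and masses are not known exactly. Their poses are not given: they have to be found in the camera images.
- gauge_case: Wooden gauge case fixed at the right end of the bench, turned to face left, 211 deep (x) x 350 wide (y) x 194 high mm. Origin: centre of its underside; x to its back, y to its left, z up. Its front slopes up to the back at 35 deg from level; a lamp hangs above, so a tool pointing straight down cannot get at pulls, buttons and handles: work square to the slope (see case_face).
- case_face: The case's sloping front. Origin: middle of its lower edge, at case (-100, 0, 70) mm. x = up the slope (210 mm long), y = left, z = square out of it. Frame and rails reach z +2. Opening x 20 to 190, y -160 to 160, parted by a thin wall at y 0 into a left (+y) and a right compartment. Inside, bed at z -48; each board sits in a rebate 6 mm deep with 2 mm play.
- lamp: LED light bar fixed over the case, 36 (case x) x 356 (case y) x 22 mm, centred at case point (24, 0, 300) mm, on two rods of radius 5 mm that rise from the case's top at case (92, +-140). Origin as the case's. Do not touch. (The fixed drill press stands left of the case's far end; its head and chuck fill world x over 0.69, y over 0.17, z over 0.33 m.)
- door_left (a joint): Clear door over the left compartment, 170 mm wide, in the outer track (it passes in front of the right door). Slides along face -y (to the right). 0 = shut, 0.127 m = fully open at its stop, leaving an opening 127 mm wide next to the case's left side. Friction 1.5 N; stays where left.
- door_right (a joint): Clear door over the right compartment, 170 mm wide, in the inner track (it passes behind the left door). Slides along face +y (to the left). 0 = shut, 0.127 m = fully open at its stop, leaving an opening 127 mm wide next to the case's right side. Friction 1.5 N; stays where left.
- door_left_pull (a point): Middle of the top of the left door's black bar pull, which is 60 mm long (face x) x 10 mm wide (face y) and stands 22 mm proud of the case's frame (its top at face z +24). Axes as the face's. Shut: face (105, 148, 24) mm.
- door_right_pull (a point): Middle of the top of the right door's pull, same size and same height. Axes as the face's. Shut: face (105, -148, 24) mm.
- button_left (a joint): Brass turn button of the left compartment; pivot square to the face, 12 mm below the board's lower edge. 0 = along the slope, upper half over the board, locking it; positive = counter-clockwise seen from outside. Starts within 0.5 rad of 0; crosswise, past 1.3 rad either way, it frees the board; stops at +-1.62. Friction 0.03 Nm; stays where left.
- button_right (a joint): Brass turn button of the right compartment; same as the left one.
- button_left_top (a point): Top of the left button's grip fin, on the pivot, at face (55, 96.5, -20) mm. The fin is 30 mm long x 9 wide x 15 high on an oval foot 48 x 14 mm whose underside is 1.5 mm above the board's top. Axes turn with the button: x along the fin (up the slope at 0), z = face z.
- button_right_top (a point): Top of the right button's grip fin, on the pivot, at face (55, -96.5, -20) mm; same as the left one.
- red_board: Loose plywood board, 100 (x) x 104 (y) x 12 mm, 0.25 to 0.5 kg, with four steel plug gauges with red handles. Origin: centre of its underside, z to the gauge side. Lies in the left or right compartment, x up the slope, at face (117, +-96.5, -54) mm. Black bar handle in its middle: 50 (x) x 12 (y) mm, from z 12 to 36. 28 mm are free on each side of it; then gauges, 8 mm high.
- blue_board: The same kind of board with blue-handled gauges, in the other compartment; stays there.
- surface_plate: Dark granite surface plate, fixed, 125 (x) x 150 (y) mm, top 40 mm above the bench. Origin: centre of its underside. Nothing stands on it.
- set_block: Ground steel setting block 40 x 22 x 22 mm on the bench in front of the drill press. Origin: centre of its underside. Leave it.
- level: Small pocket level with a yellow vial, 82 x 16 x 12 mm, lying on the flat top of the case behind the doors. Leave it.
- tape: Grey pocket tape measure, 44 x 57 x 33 mm, behind the case. Leave it.
- oilstone: Grey oilstone, 30 x 105 x 20 mm, on the bench left of the surface plate. Leave it.
- set_block_small: Smaller ground steel setting block, 34 x 20 x 20 mm, near the other one. Leave it.

How it is judged:
On the way, in this order (a step that is already met when the one before it is completed fails the run):
1. the door in front of the red board is slid fully open (at least 117 of 127 mm) with the board still in its rebate (distance of red_board from where it was at the start of the episode below 0.008 m and ((y of red_board in the frame of gauge_case above 0.03 m and value of joint door_left above 0.117 m) or (y of red_board in the frame of gauge_case below -0.03 m and value of joint door_right above 0.117 m))), for 0.1 s.
2. that board's button is turned crosswise (over 1.3 rad either way), the board still in its rebate (distance of red_board from where it was at the start of the episode below 0.008 m and ((y of red_board in the frame of gauge_case above 0.03 m and (value of joint button_left above 1.3 rad or value of joint button_left below -1.3 rad)) or (y of red_board in the frame of gauge_case below -0.03 m and (value of joint button_right above 1.3 rad or value of joint button_right below -1.3 rad)))), for 0.1 s.
3. the red board is lifted out of the case (distance of red_board from where it was at the start of the episode above 0.08 m), for 0.1 s.
4. the red board is brought down to within 8 mm of the surface plate's top while the fingers still hold it (x of red_board in the frame of surface_plate between -0.0425 and 0.0425 m and y of red_board in the frame of surface_plate between -0.055 and 0.055 m and z of red_board in the frame of surface_plate below 0.048 m and contact force between the fingers and red_board above 0.5 N), for 0.02 s.
At the end, for the whole second after the job is handed in: The red board lies still and released on the surface plate, gauges up, flat to 0.06 rad, its underside within 4 mm of the plate's top and its middle at least 20 mm inside the plate's edges; both doors are shut to within 8 mm; the blue board is within 8 mm of its place (x of red_board in the frame of surface_plate between -0.0425 and 0.0425 m and y of red_board in the frame of surface_plate between -0.055 and 0.055 m and z of red_board in the frame of surface_plate between 0.036 and 0.044 m and angle between red_board's own z axis and vertical below 0.06 rad and linear speed of red_board below 0.02 m/s and contact force between the fingers and red_board below 0.1 N and value of joint each of door_left, door_right below 0.008 m and distance of blue_board from where it was at the start of the episode below 0.008 m); the robot touches nothing.
It fails at once if the blue board is moved more than 15 mm (distance of blue_board from where it was at the start of the episode above 0.015 m).
It fails at once if the lamp is pushed with more than 2 N (contact force between anything else and lamp above 2 N).
It fails at once if another thing on the bench is moved more than 15 mm (distance of any of set_block, level, tape, oilstone, set_block_small from where it was at the start of the episode above 0.015 m).
It also fails if it takes over 69 s, if anything falls off the work surface, if the arm or the gripper's body presses on something with over 40 N, if the wrist force passes 120 N, or if a joint passes its speed limit or range.

## Working session

There is one attempt and no reset: what is moved stays moved. The work goes in short steps, Python scripts to look and compute and a shell command to move; the robot and the scene stay as the last step left them, time stands still between calls to the robot, and variables do not carry over. Pictures are saved under pics/ and viewed, at most 10 in all, crops included, and the job is handed in when it is done.

```bash
ls; mkdir -p pics; python3 - <<'E'
from rig import manip, viewer
import cv2,numpy as np
s=manip.get_state();print(s['time_s'],s['tool_pos'],s['orientation'],s['opening'])
for n in ['scene','top']:
    im=viewer.grab_frame(n);cv2.imwrite(f'pics/{n}0.png',im[:,:,::-1])
    m=viewer.camera_model(n);print(n,np.round(m['K'],1).tolist(),m['dist'],np.round(m['pose'],3).tolist())
    for q in ['gauge_case','red_board','blue_board','surface_plate','door_left_pull','door_right_pull','button_left_top','button_right_top','oilstone','lamp']:
        print(q,[(np.round(d['rect']).tolist(),round(d['confidence'],2)) for d in viewer.recognise(q,n)[:2]])
print(viewer.camera_model('wrist'))
E
```

```text
pics
0.0 [0.18304907 0.64913969 0.24040988] [ 1.36984175e-01  9.90572837e-01 -8.86902802e-04 -5.97033589e-05] 0.08764534015592057
scene [[475.0, 0.0, 320.1], [0.0, 475.0, 200.8], [0.0, 0.0, 1.0]] [-0.03993216  0.          0.          0.          0.        ] [[-0.812, 0.227, -0.537, -0.067], [-0.583, -0.334, 0.741, 1.084], [-0.012, 0.915, 0.404, 0.626], [0.0, 0.0, 0.0, 1.0]]
gauge_case [([319.0, 103.0, 453.0, 235.0], 0.9), ([330.0, 107.0, 454.0, 150.0], 0.43)]
red_board []
blue_board []
surface_plate [([334.0, 255.0, 384.0, 278.0], 0.81)]
door_left_pull [([324.0, 149.0, 444.0, 215.0], 0.69), ([317.0, 106.0, 453.0, 232.0], 0.6)]
door_right_pull [([395.0, 154.0, 441.0, 204.0], 0.71)]
button_left_top []
button_right_top []
oilstone [([258.0, 309.0, 299.0, 348.0], 0.96), ([321.0, 230.0, 327.0, 237.0], 0.25)]
lamp [([329.0, 108.0, 455.0, 151.0], 0.94)]
top [[458.0, 0.0, 321.0], [0.0, 458.0, 208.7], [0.0, 0.0, 1.0]] [-0.05507804  0.          0.          0.          0.        ] [[0.008, 0.98, -0.197, 0.355], [-1.0, 0.007, -0.008, 0.143], [-0.007, 0.197, 0.98, 1.405], [0.0, 0.0, 0.0, 1.0]]
ga
[... 449 characters left out ...]
30.0, 443.0, 291.0], 0.62)]
button_right_top []
oilstone []
lamp [([407.0, 146.0, 474.0, 288.0], 0.65)]
{'K': array([[318.33236293,   0.        , 319.2607033 ],
       [  0.        , 318.33236293, 203.48996883],
       [  0.        ,   0.        ,   1.        ]]), 'dist': array([-0.06385347,  0.        ,  0.        ,  0.        ,  0.        ]), 'hand_eye': array([[ 1.47374728e-04,  9.53420127e-01,  3.01645554e-01,
         8.36380785e-02],
       [ 9.99999817e-01, -3.17554178e-04,  5.15133877e-04,
         3.77764698e-05],
       [ 5.86927812e-04,  3.01645423e-01, -9.53419999e-01,
        -1.42648243e-01],
       [ 0.00000000e+00,  0.00000000e+00,  0.00000000e+00,
         1.00000000e+00]])}
```

```bash
python3 - <<'E'
import cv2
a=cv2.imread('pics/top0.png')[130:310,250:490];cv2.imwrite('pics/top0c.png',cv2.resize(a,None,fx=3.3,fy=3.3,interpolation=cv2.INTER_CUBIC))
E
```

```text
(no output)
```

View pics/top0c.png

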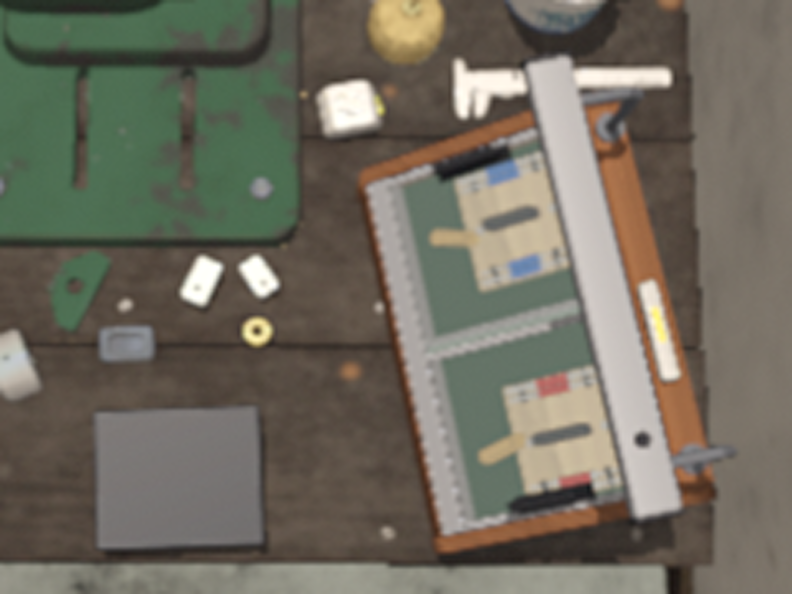

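View pics/scene0.png

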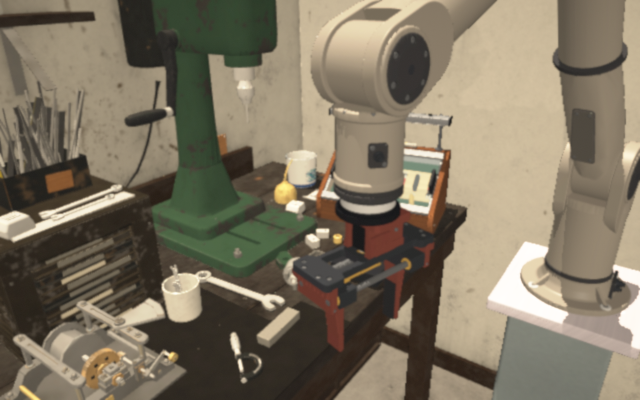

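The top view shows the case facing image-left (world +y), turned about 12°. The blue board is in the far (left) compartment and the red board in the near (right) one, so I need door_right. In crop pixels, the pulls are at (473,163) and (551,498), the handles at (510,218) and (562,435), and the plate corners at (95,410) to (263,545). The scene view is mostly blocked by the arm.

```bash
cat > h.py <<'E'
import numpy as np, cv2, json, os
from scipy.optimize import least_squares
from scipy.spatial.transform import Rotation as R
from rig import manip, viewer
a=np.radians(35)
# face axes in case frame (columns): x up slope, y left, z out
RF=np.array([[np.cos(a),0,-np.sin(a)],[0,1,0],[np.sin(a),0,np.cos(a)]])
def face2case(p): return np.array([-.1,0,.07])+RF@(np.array(p)/1000)
def case2world(p,c): return R.from_euler('z',c[2]).apply(p)+[c[0],c[1],0]
def face2world(p,c): return case2world(face2case(p),c)
def cam(name,st=None):
    m=viewer.camera_model(name)
    if name=='wrist':
        st=st or manip.get_state(); T=np.eye(4);T[:3,:3]=R.from_quat(st['orientation']).as_matrix();T[:3,3]=st['tool_pos']
        P=T@m['hand_eye']
    else: P=m['pose']
    return m['K'],m['dist'],P
def proj(pts,c):
    K,d,P=c; q=(np.atleast_2d(pts)-P[:3,3])@P[:3,:3]; q=q*[1,-1,-1]
    return cv2.projectPoints(q,np.zeros(3),np.zeros(3),K,d)[0][:,0]
def onplane(px,c,z):
    K,d,P=c; u=cv2.undistortPoints(np.array(px,float).reshape(-1,1,2),K,d)[:,0]
    r=np.c_[u[:,0],-u[:,1],-np.ones(len(u))]@P[:3,:3].T
    return P[:3,3]+r*((z-P[2,3])/r[:,2])[:,None]
def CR(c): return R.from_euler('z',c[2]).as_matrix()@RF
def toolrot(c,yaw):
    """tool orientation: z = -face z, tool y at angle yaw (deg) from face y"""
    f=CR(c); y=f@np.array([np.sin(np.radians(yaw))*-1,np.cos(np.radians(yaw)),0]); z=-f[:,2]
    return np.c_[np.cross(y,z),y,z]
def delta(p,Rm=None):
    """shift and rotvec from the current pose to p,Rm in tool axes"""
    s=manip.get_state(); R0=R.from_quat(s['orientation']).as_matrix()
    d=R0.T@(np.array(p)-s['tool_pos']); w=np.zeros(3) if Rm is None else R.from_matrix(R0.T@Rm).as_rotvec(degrees=True)
    return np.round(d,4),np.round(w,2)
E
python3 - <<'E'
from h import *
c=cam('top')
im=np.array([[473,163],[551,498],[510,218],[562,435],[453,238],[500,448]])/3.3+[250,130]
fp=[[105,148,24],[105,-148,24],[117,96.5,-18],[117,-96.5,-18],[55,96.5,-20],[55,-96.5,-20]]
f=lambda x:(proj([face2world(p,x) for p in fp],c)-im).ravel()
r=least_squares(f,[.6,-.15,-1.4]);print(r.x,np.round(r.fun.reshape(-1,2),1))
pl=onplane(np.array([[95,410],[258,405],[263,545],[98,550]])/3.3+[250,130],c,.04)
print(pl,pl.mean(0),np.linalg.norm(np.roll(pl,-1,0)-pl,axis=1))
json.dump(list(r.x),open('case.json','w'))
for p in fp: print(p,face2world(p,r.x).round(3))
E=toolrot(r.x,90);
for yw in(90,-90,0,180): print(yw,toolrot(r.x,yw).round(2).tolist(),delta(face2world([105,-148,24],r.x),toolrot(r.x,yw)))
E
```

```text
[ 0.55609558 -0.10266171 -1.36964317] [[-1.6 -0.9]
 [-1.2  1.1]
 [ 1.3 -0.3]
 [ 1.1 -0.1]
 [-0.  -0.4]
 [ 0.4  0.5]]
[[0.48928554 0.27983305 0.04      ]
 [0.49495902 0.1323842  0.04      ]
 [0.37020655 0.12728885 0.04      ]
 [0.36454138 0.27407416 0.04      ]] [0.42974812 0.20339507 0.04      ] [0.14755796 0.12485648 0.1468946  0.12487702]
[105, 148, 24] [ 0.696 -0.046  0.15 ]
[105, -148, 24] [ 0.406 -0.105  0.15 ]
[117, 96.5, -18] [ 0.652 -0.089  0.122]
[117, -96.5, -18] [ 0.463 -0.128  0.122]
[55, 96.5, -20] [ 0.642 -0.041  0.085]
[55, -96.5, -20] [ 0.453 -0.079  0.085]
90 [[-0.98, -0.16, 0.11], [-0.2, 0.8, -0.56], [-0.0, -0.57, -0.82]] (array([-0.4188, -0.6661,  0.0915]), array([ 34.33,  -8.33, -26.41]))
-90 [[0.98, 0.16, 0.11], [0.2, -0.8, -0.56], [-0.0, 0.57, -0.82]] (array([-0.4188, -0.6661,  0.0915]), array([-11.21, -46.19, 146.49]))
0 [[-0.16, 0.98, 0.11], [0.8, 0.2, -0.56], [-0.57, 0.0, -0.82]] (array([-0.4188, -0.6661,  0.0915]), array([ 19.13, -31.39,  60.68]))
180 [[0.16, -0.98, 0.11], [-0.8, -0.2, -0.56], [0.57, -0.0, -0.82]] (array([-0.4188, -0.6661,  0.0915]), array([  35.64,   21.72, -113.02]))
```

```bash
python3 - <<'E'
from h import *
c=json.load(open('case.json'))
p=face2world([90,-90,130],c);print(p)
d,w=delta(p,toolrot(c,0));print(d,w)
for k in range(1,15): print(k,(d*k/14).round(3),(w*min(k/8,1)).round(1)) if k in(4,8,12,14) else 0
E
```

```text
[ 0.44776225 -0.02183568  0.22811165]
[-0.4369 -0.5745  0.0132] [ 19.13 -31.39  60.68]
4 [-0.125 -0.164  0.004] [  9.6 -15.7  30.3]
8 [-0.25  -0.328  0.008] [ 19.1 -31.4  60.7]
12 [-0.374 -0.492  0.011] [ 19.1 -31.4  60.7]
14 [-0.437 -0.574  0.013] [ 19.1 -31.4  60.7]
```

```bash
python3 -m crank '[[0,-0.03,-0.04,-0.03,2.4,-3.9,7.6],[0,-0.06,-0.08,-0.05,4.8,-7.8,15.2],[0,-0.09,-0.12,-0.05,7.2,-11.8,22.8],[0,-0.125,-0.164,-0.05,9.6,-15.7,30.3],[0,-0.155,-0.205,-0.05,12,-19.6,37.9],[0,-0.185,-0.246,-0.05,14.4,-23.5,45.5],[0,-0.215,-0.287,-0.05,16.8,-27.5,53.1],[0,-0.25,-0.328,-0.05,19.1,-31.4,60.7]]'
python3 - <<'E'
from h import *
c=json.load(open('case.json'))
print(delta(face2world([90,-90,130],c),toolrot(c,0)), manip.get_state()['joints'])
E
```

```text
time_s: 2.1
tool_pos: [0.3349, 0.2652, 0.2915]
orientation: [0.604, 0.738, -0.19, 0.234]
contact_force: [0.5, -0.2, -0.6]
opening: 0.0878
grip_force: 0.0
(array([-0.212 ,  0.0539,  0.2264]), array([ 0.01,  0.06, -0.2 ])) [-1.41884681  0.26153985  0.38820873  1.92049561  0.30799705  1.44972274
 -0.93348533]
```

```bash
python3 -m crank '[[0.4,-0.035,0.009,0.038,0,0,0],[0.4,-0.07,0.018,0.076,0,0,0],[0.4,-0.106,0.027,0.113,0,0,0],[0.4,-0.14,0.036,0.15,0,0,0],[0.4,-0.176,0.045,0.188,0,0,0],[0.4,-0.212,0.054,0.226,0,0,0],[0.4,-0.212,0.054,0.226,0,0,0]]'
python3 - <<'E'
from h import *
s=manip.get_state()
im=viewer.grab_frame('wrist');cv2.imwrite('pics/w1.png',im[:,:,::-1])
c=json.load(open('case.json'));k=cam('wrist',s)
json.dump({x:np.array(s[x]).tolist() for x in('tool_pos','orientation')},open('w1.json','w'))
print(s['joints'])
for p in [[105,-148,24],[117,-96.5,-18],[55,-96.5,-20],[105,148,24],[55,96.5,-20],[117,96.5,-18]]: print(p,proj(face2world(p,c),k).round())
E
```

```text
time_s: 2.98
tool_pos: [0.4476, -0.0241, 0.2277]
orientation: [0.606, 0.736, -0.191, 0.232]
contact_force: [0.5, 0.4, 0.4]
opening: 0.0525
grip_force: 0.0
[-1.03950274  0.20365351  0.61488049  2.19645394  0.57077356  1.01269973
 -0.59703844]
[105, -148, 24] [[251. 225.]]
[117, -96.5, -18] [[314. 221.]]
[55, -96.5, -20] [[314. 157.]]
[105, 148, 24] [[593. 223.]]
[55, 96.5, -20] [[519. 157.]]
[117, 96.5, -18] [[509. 220.]]
```

View pics/w1.png

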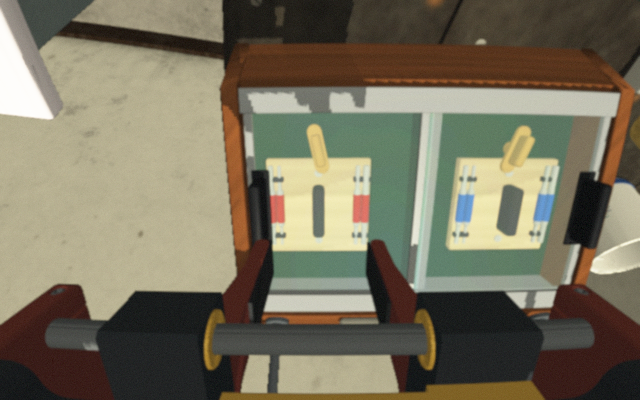

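The wrist view shows the red board at about (319,205), handle at (319,211) and its button at (318,148), tilted slightly. The pulls are at about (260,206) and (590,208). My case pose is roughly 10 px off along the slope, so I'll zoom in and refit.

```bash
python3 - <<'E'
import cv2
a=cv2.imread('pics/w1.png')[80:280,230:430];cv2.imwrite('pics/w1c.png',cv2.resize(a,None,fx=3,fy=3,interpolation=cv2.INTER_CUBIC))
E
```

```text
(no output)
```

View pics/w1c.png

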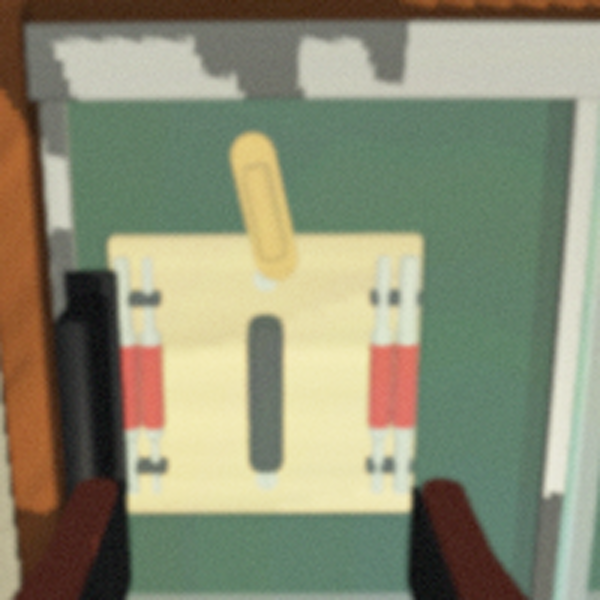

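The zoom is clear. In crop pixels, the handle centre is (266,393), the fin centre (263,212) and tilted about +12°, the board corners (108,235), (423,235) and (413,513), and the lower frame edges v=22 and v=98.

```bash
python3 - <<'E'
from h import *
s=json.load(open('w1.json'));k=cam('wrist',s);c0=json.load(open('case.json'))
im=np.array([[266,393],[263,212],[108,235],[423,235],[413,513],[300,98]])/3+[230,80]
fp=[[117,-96.5,-18],[55,-96.5,-20],[67,-148.5,-42],[67,-44.5,-42],[167,-44.5,-42],[20,-86,2]]
W=np.ones((6,2));W[5]=[0,1]
for free in(0,1):
    f=lambda x:((proj([face2world(p,x)+[0,0,x[3]*free] for p in fp],k)-im)*W).ravel()
    r=least_squares(f,[*c0,0]);print(r.x,np.round(r.fun.reshape(-1,2),1).tolist())
    if not free: c=r.x[:3]
print('case',c,'old',c0)
print('lpull',proj(face2world([105,148,24],c),k),'rpull low end',(proj(face2world([75,-148,24],c),k)-[230,80])*3)
json.dump(list(c),open('case.json','w'))
print(delta(face2world([105,-148,60],c),toolrot(c,0)),delta(face2world([105,-148,27],c),toolrot(c,0)))
E
```

```text
[ 0.5585451  -0.09328597 -1.36979985  0.        ] [[-0.2, 4.5], [0.4, -1.0], [-0.9, 0.8], [0.7, 0.3], [-0.1, 0.7], [0.0, -2.8]]
[ 0.559852   -0.09888975 -1.36595576 -0.00628592] [[0.1, 2.9], [0.5, -0.8], [0.7, 0.9], [-0.6, 0.1], [-0.9, -1.7], [0.0, -1.3]]
case [ 0.5585451  -0.09328597 -1.36979985] old [0.5560955791263227, -0.10266170991192393, -1.3696431690418154]
lpull [[603.7609566  217.35231562]] rpull low end [[ 66.89961249 310.63552969]]
(array([-0.0084, -0.0539,  0.0649]), array([-0.09, -0.02, -0.19])) (array([-0.0084, -0.0538,  0.0979]), array([-0.09, -0.02, -0.19]))
```

```bash
python3 -m crank '[[0.6,-0.008,-0.03,0.02,0,0,0],[0.6,-0.008,-0.054,0.05,0,0,0],[0.6,-0.008,-0.054,0.075,0,0,0],[0.6,-0.008,-0.054,0.098,0,0,0],[0.9,-0.008,-0.054,0.098,0,0,0],[1,-0.008,-0.054,0.098,0,0,0],[1,-0.008,-0.054,0.098,0,0,0],[1,-0.008,-0.054,0.098,0,0,0]]' 15
```

```text
time_s: 4.03
tool_pos: [0.4085, -0.0914, 0.1525]
orientation: [0.603, 0.739, -0.189, 0.233]
contact_force: [-2.7, 4.1, 6.4]
opening: 0.01
grip_force: 15.0
```

```bash
python3 -m crank '[[1,0,0.004,-0.002,0,0,0],[1,0,0.024,-0.002,0,0,0],[1,0,0.048,-0.002,0,0,0],[1,0,0.072,-0.002,0,0,0],[1,0,0.096,-0.002,0,0,0],[1,0,0.115,-0.002,0,0,0],[1,0,0.124,-0.002,0,0,0],[1,0,0.127,-0.002,0,0,0]]'
```

```text
time_s: 5.03
tool_pos: [0.531, -0.0665, 0.1529]
orientation: [0.604, 0.738, -0.191, 0.232]
contact_force: [-0.3, -4.7, -12.8]
opening: 0.0099
grip_force: 15.0
```

```bash
python3 -m crank '[[0.6,0,0.126,0,0,0,0],[0.6,0,0,0,0,0,0],[0.6,0,0,0,0,0,0],[0.6,0,0,-0.03,0,0,0],[0.6,0.005,-0.02,-0.06,0,0,0],[0.6,0.02,-0.05,-0.08,0,0,0],[0.6,0.03,-0.074,-0.09,0,0,0],[0.6,0.03,-0.074,-0.09,0,0,0]]'
sed -i 's/0.126,0,0,0,0/0/' /dev/null
python3 - <<'E'
from h import *
s=manip.get_state()
im=viewer.grab_frame('wrist');cv2.imwrite('pics/w2.png',cv2.resize(im[40:340,140:540,::-1],None,fx=2,fy=2,interpolation=cv2.INTER_CUBIC))
json.dump({x:np.array(s[x]).tolist() for x in('tool_pos','orientation')},open('w2.json','w'))
E
```

```text
time_s: 6.02
tool_pos: [0.445, -0.0043, 0.2112]
orientation: [0.602, 0.74, -0.188, 0.233]
contact_force: [-0.8, -0.5, -0.1]
opening: 0.0351
grip_force: 0.0sed: couldn't edit /dev/null: not a regular file
```

View pics/w2.png

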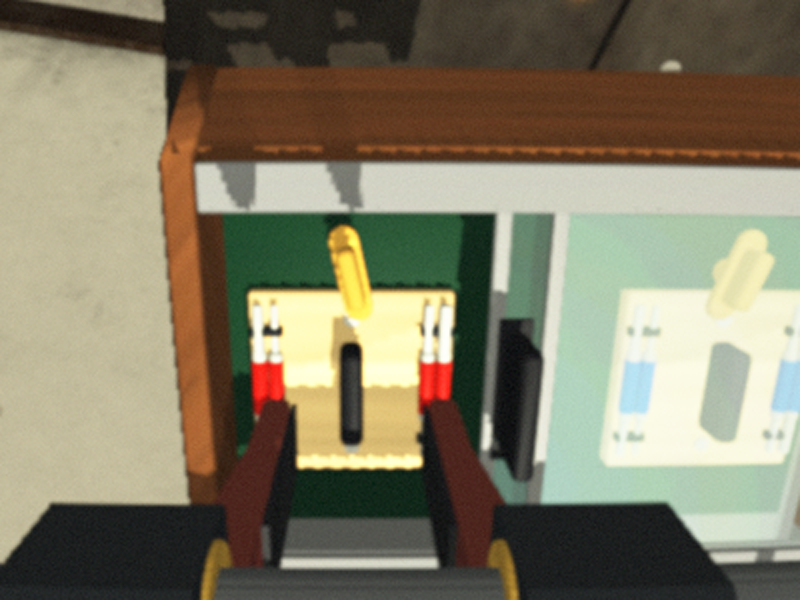

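The door is fully open and both boards are still in place. In crop pixels, the red handle is at (351,394), the fin at (352,272), the board's lower corners at (247,290) and (457,290), its upper edge at v=468, and the frame inner edge at v=212. Next I'll refit.

```bash
python3 - <<'E'
from h import *
s1=json.load(open('w1.json'));k1=cam('wrist',s1);c0=json.load(open('case.json'))
s2=json.load(open('w2.json'));k2=cam('wrist',s2)
im1=np.array([[266,393],[263,212],[108,235],[423,235],[413,513],[300,98]])/3+[230,80]
im2=np.array([[351,394],[352,272],[247,290],[457,290],[360,468],[340,212]])/2+[140,40]
fp=[[117,-96.5,-18],[55,-96.5,-20],[67,-148.5,-42],[67,-44.5,-42],[167,-44.5,-42],[20,-86,2]]
W=np.ones((6,2));W[5]=[0,1];W2=W.copy();W2[4]=[0,1]
for mode in(0,1,2):
  for free in (0,1):
    def f(x):
        P=[face2world(p,x)+[0,0,x[3]*free] for p in fp]
        a=(proj(P,k1)-im1)*W;b=(proj(P,k2)-im2)*W2
        return np.concatenate([[a],[b],[a,b]][mode]if mode<2 else [a,b]).ravel()
    r=least_squares(f,[*c0,0],loss='soft_l1');c=r.x;print(mode,free,r.x.round(4),np.round(r.fun.reshape(-1,2),1).tolist() if mode!=0 else '')
    o=[0,0,c[3]*free]
    print('   fin',(face2world([55,-96.5,-20],c)+o).round(4),'handle',(face2world([117,-96.5,-18],c)+o).round(4))
E
```

```text
0 0 [ 0.5585 -0.0932 -1.3664  0.    ] 
   fin [ 0.4552 -0.0702  0.0852] handle [ 0.4653 -0.1188  0.1224]
0 1 [ 0.5595 -0.0973 -1.3633 -0.0045] 
   fin [ 0.4561 -0.0747  0.0807] handle [ 0.4663 -0.1232  0.1179]
1 0 [ 0.5586 -0.0924 -1.3747  0.    ] [[0.3, 4.2], [-0.1, 1.8], [-0.1, -0.5], [-0.1, -0.1], [0.0, 0.2], [0.0, -4.2]]
   fin [ 0.4555 -0.0686  0.0852] handle [ 0.4652 -0.1173  0.1224]
1 1 [ 0.5592 -0.0959 -1.3792 -0.0026] [[0.1, 3.5], [0.0, 2.0], [0.5, -0.5], [-0.8, 0.2], [0.0, -0.6], [0.0, -3.3]]
   fin [ 0.4562 -0.0716  0.0826] handle [ 0.4656 -0.1204  0.1198]
2 0 [ 0.5586 -0.0929 -1.3711  0.    ] [[-0.0, 4.2], [0.7, -1.4], [-0.8, 0.4], [0.9, 0.0], [-0.0, 0.5], [0.0, -3.4], [0.2, 4.6], [-0.3, 2.3], [-0.2, 0.2], [-0.3, 0.3], [0.0, 0.5], [0.0, -3.5]]
   fin [ 0.4554 -0.0694  0.0852] handle [ 0.4652 -0.118   0.1224]
2 1 [ 0.5594 -0.0971 -1.371  -0.0039] [[-0.0, 3.5], [0.7, -0.9], [0.2, 0.7], [0.0, 0.4], [-0.8, -0.7], [0.0, -1.9], [0.2, 3.4], [-0.3, 2.3], [0.8, 0.0], [-1.2, 0.2], [0.0, -1.1], [0.0, -2.7]]
   fin [ 0.4562 -0.0736  0.0813] handle [ 0.4661 -0.1223  0.1185]
```

```bash
python3 - <<'E'
from h import *
c=[.559,-.095,-1.371];json.dump(c,open('case.json','w'))
for z in (25,-13): print(delta(face2world([55,-96.5,z],c)-[0,0,.002],toolrot(c,12)))
print(manip.get_state()['joints'])
E
```

```text
(array([ 0.0181, -0.004 ,  0.0986]), array([  0.33,  -0.09, -11.93]))
(array([ 0.018 , -0.0042,  0.1366]), array([  0.33,  -0.09, -11.93]))
[-1.04800275  0.23768956  0.58581889  2.20442819  0.55710126  0.9837279
 -0.63313965]
```

```bash
python3 -m crank '[[0.65,0.009,-0.002,0.05,0,0,-6],[0.65,0.018,-0.004,0.09,0,0,-12],[0.65,0.018,-0.004,0.115,0,0,-12],[0.65,0.018,-0.004,0.136,0,0,-12],[0.65,0.018,-0.004,0.136,0,0,-12],[1,0.018,-0.004,0.136,0,0,-12],[1,0.018,-0.004,0.136,0,0,-12],[1,0.018,-0.004,0.136,0,0,-12]]' 5
```

```text
time_s: 7.08
tool_pos: [0.454, -0.0681, 0.089]
orientation: [0.523, 0.798, -0.212, 0.212]
contact_force: [0.4, 1.0, 2.0]
opening: 0.0087
grip_force: 5.0
```

```bash
python3 -m crank '[[1,0,0,0,0,0,-10],[1,0,0,0,0,0,-20],[1,0,0,0,0,0,-30],[1,0,0,0,0,0,-40],[1,0,0,0,0,0,-50],[1,0,0,0,0,0,-60],[1,0,0,0,0,0,-70],[1,0,0,0,0,0,-79]]' 8
python3 - <<'E'
from rig import manip
print(manip.get_state()['joints'],manip.get_state()['ft_torque'])
E
```

```text
time_s: 8.07
tool_pos: [0.4527, -0.0704, 0.09]
orientation: [-0.105, 0.947, -0.301, 0.027]
contact_force: [-4.2, -1.2, 13.5]
opening: 0.0089
grip_force: 8.0
[-0.6200754   0.44998757  0.26335253  2.28978377  0.80820244  0.7086586
  0.71571192] [-1.39996917  0.46689835 -0.53071208]
```

```bash
python3 -m crank '[[0.75,0,0,0,0,0,0],[0.75,0,0,0,0,0,0],[0.75,0,0,-0.04,0,0,0],[0.65,0,0,-0.08,0,0,10],[0.65,0,0,-0.1,0,0,20],[0.65,0,0,-0.1,0,0,30],[0.65,0,0,-0.1,0,0,40],[0.65,0,0,-0.1,0,0,50]]'
python3 - <<'E'
from h import *
c=json.load(open('case.json'))
print(delta(face2world([80,-96.5,70],c)-[0,0,.002],toolrot(c,0)))
E
```

```text
time_s: 9.07
tool_pos: [0.4417, -0.0123, 0.1704]
orientation: [0.309, 0.902, -0.259, 0.153]
contact_force: [-0.3, -0.0, 0.2]
opening: 0.0305
grip_force: 0.0
(array([-0.0201, -0.0146,  0.0164]), array([1.000e-01, 1.000e-02, 4.067e+01]))
```

```bash
python3 -m crank '[[0.65,-0.005,-0.004,0,0,0,10],[0.65,-0.01,-0.008,0,0,0,20],[0.65,-0.015,-0.012,0,0,0,30],[0.65,-0.02,-0.015,0,0,0,40.7],[0.65,-0.02,-0.015,0,0,0,40.7]]'
python3 - <<'E'
from h import *
s=manip.get_state()
im=viewer.grab_frame('wrist');cv2.imwrite('pics/w3.png',cv2.resize(im[40:340,140:540,::-1],None,fx=2,fy=2,interpolation=cv2.INTER_CUBIC))
json.dump({x:np.array(s[x]).tolist() for x in('tool_pos','orientation')},open('w3.json','w'))
c=json.load(open('case.json'))
print((proj(face2world([117,-96.5,-18],c)-[0,0,.002],cam('wrist',s))-[140,40])*2)
for z in (20,-21): print(delta(face2world([117,-96.5,z],c)-[0,0,.002],toolrot(c,0)))
E
```

```text
time_s: 9.7
tool_pos: [0.4476, -0.0323, 0.1848]
orientation: [0.601, 0.74, -0.19, 0.233]
contact_force: [-0.8, 0.7, 0.5]
opening: 0.0311
grip_force: 0.0
[[358.62393945 420.89283101]]
(array([-0.0369, -0.0002,  0.0663]), array([ 0.09, -0.02,  0.54]))
(array([-0.0369, -0.0002,  0.1073]), array([ 0.09, -0.02,  0.54]))
```

View pics/w3.png

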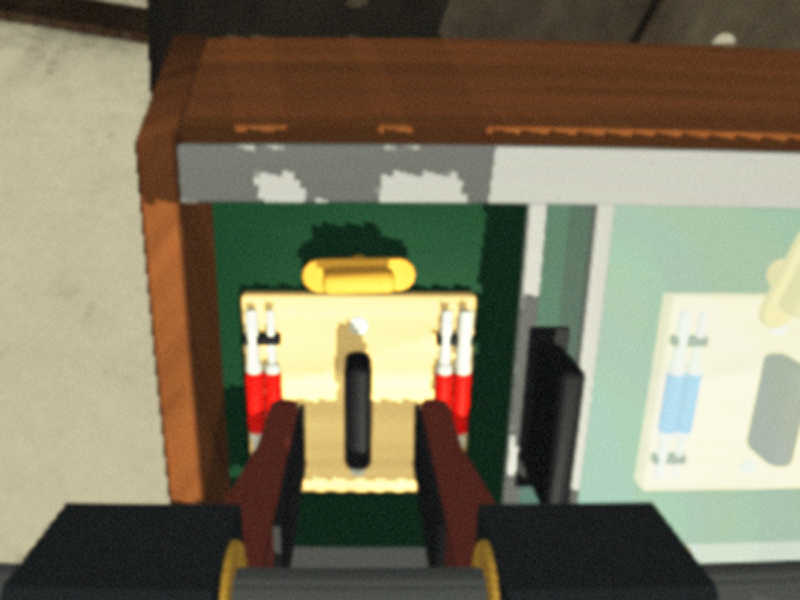

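The button is now crosswise, with its fin lying horizontal at (358,275). The board hasn't moved, and the handle is at (358,411), between the fingers. Next I grasp it.

```bash
python3 -m crank '[[0.65,-0.018,0,0.04,0,0,0],[0.65,-0.034,0,0.075,0,0,0],[0.65,-0.034,0,0.095,0,0,0],[0.65,-0.034,0,0.104,0,0,0],[1,-0.034,0,0.104,0,0,0],[1,-0.034,0,0.104,0,0,0],[1,-0.034,0,0.104,0,0,0],[1,-0.034,0,0.104,0,0,0]]' 40
```

```text
time_s: 10.75
tool_pos: [0.4654, -0.1173, 0.1193]
orientation: [0.601, 0.74, -0.19, 0.233]
contact_force: [-3.0, 4.7, 6.7]
opening: 0.0117
grip_force: 40.0
```

```bash
python3 -m crank '[[1,0,0,-0.008,0,0,0],[1,0,0,-0.02,0,0,0],[1,0,0,-0.04,0,0,0],[1,0,0,-0.065,0,0,0],[1,0.005,0,-0.09,0,0,0],[1,0.02,0,-0.115,0,0,0],[1,0.035,0,-0.135,0,0,0],[1,0.05,0,-0.15,0,0,0]]'
python3 - <<'E'
from h import *
c=json.load(open('case.json'))
s=manip.get_state();P=np.array([.4297,.2034]);
# level tool keeping heading; z so board underside (34mm below TCP) hits z=.04
R0=R.from_quat(s['orientation']).as_matrix();x=R0[:,0]*[1,1,0];x/=np.linalg.norm(x);z=np.array([0,0,-1.])
Rm=np.c_[x,np.cross(z,x),z]
print(x)
for h in (.16,): print(delta([*P,.04+.034+h],Rm))
E
```

```text
time_s: 11.75
tool_pos: [0.4393, 0.0078, 0.2139]
orientation: [0.601, 0.741, -0.19, 0.232]
contact_force: [-0.1, 0.5, -4.7]
opening: 0.0117
grip_force: 40.0
[-0.20572054  0.97861078 -0.        ]
(array([ 0.1471,  0.0306, -0.1272]), array([-1.100e-01,  3.491e+01, -3.000e-02]))
```

```bash
python3 -m crank '[[1,0.02,0.005,-0.03,0,5,0],[1,0.045,0.01,-0.055,0,10,0],[1,0.07,0.015,-0.08,0,16,0],[1,0.095,0.02,-0.1,0,22,0],[1,0.12,0.025,-0.115,0,28,0],[1,0.147,0.03,-0.127,0,35,0],[1,0.147,0.03,-0.127,0,35,0],[1,0.147,0.03,-0.127,0,35,0]]'
python3 - <<'E'
from h import *
s=manip.get_state();R0=R.from_quat(s['orientation']).as_matrix();print(R0.round(3).tolist(),s['joints'])
im=viewer.grab_frame('scene');cv2.imwrite('pics/s2.png',cv2.resize(im[90:340,220:540,::-1],None,fx=2.4,fy=2.4,interpolation=cv2.INTER_CUBIC))
E
```

```text
time_s: 12.75
tool_pos: [0.4291, 0.2006, 0.2327]
orientation: [0.631, 0.776, -0.002, -0.0]
contact_force: [0.1, -1.0, -3.9]
opening: 0.0118
grip_force: 40.0
[[-0.204, 0.979, -0.003], [0.979, 0.204, -0.004], [-0.003, -0.004, -1.0]] [-0.86422414  0.15348779  0.32856454  2.0458907  -0.05862749  0.95581447
 -0.29974172]
```

View pics/s2.png

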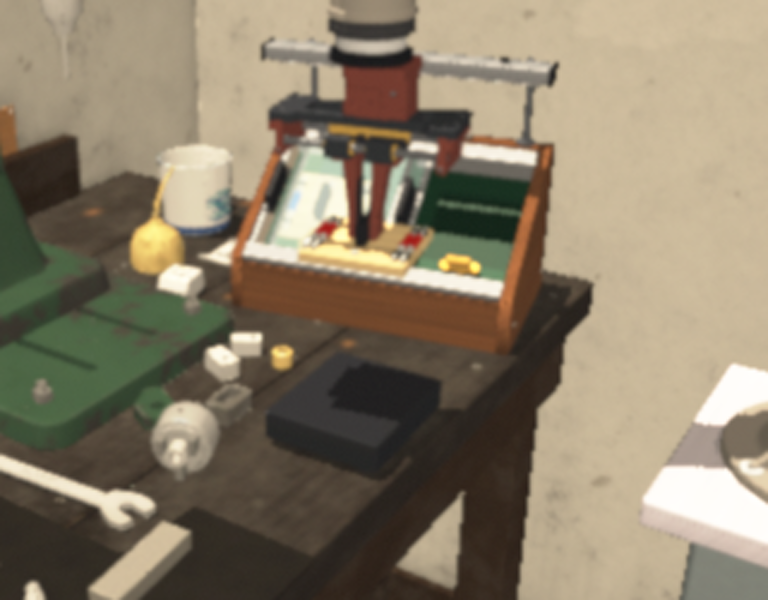

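The board is held level above the plate, and the bench is undisturbed. I lower it to just above contact.

```bash
python3 -m crank '[[1,0,0.003,0.03,0,0,0],[1,0,0.003,0.07,0,0,0],[1,0,0.003,0.11,0,0,0],[1,0,0.003,0.14,0,0,0],[1,0,0.003,0.15,0,0,0],[1,0,0.003,0.154,0,0,0],[1,0,0.003,0.156,0,0,0],[1,0,0.003,0.156,0,0,0]]'
```

```text
time_s: 13.8
tool_pos: [0.4326, 0.2025, 0.0777]
orientation: [0.631, 0.776, -0.0, -0.001]
contact_force: [-0.0, -0.8, -3.9]
opening: 0.0116
grip_force: 40.0
```

```bash
python3 -m crank '[[1,0,0,0.001,0,0,0],[1,0,0,0.002,0,0,0],[1,0,0,0.003,0,0,0],[1,0,0,0.003,0,0,0]]'
```

```text
time_s: 14.3
tool_pos: [0.4325, 0.2024, 0.0761]
orientation: [0.631, 0.776, -0.0, -0.001]
contact_force: [-7.4, -3.5, 25.6]
opening: 0.0117
grip_force: 40.0
```

Firm contact with the plate. I ease off, release slowly and go up.

```bash
python3 -m crank '[[1,0,0,-0.0015,0,0,0],[1,0,0,-0.0015,0,0,0],[0.65,0,0,-0.0015,0,0,0],[0.65,0,0,-0.0015,0,0,0],[0.65,0,0,-0.0015,0,0,0],[0.65,0,0,-0.03,0,0,0],[0.65,0,0,-0.08,0,0,0],[0.65,0,0,-0.14,0,0,0]]' 8
python3 - <<'E'
from h import *
c=json.load(open('case.json'))
s=manip.get_state()
im=viewer.grab_frame('wrist');cv2.imwrite('pics/w4.png',im[:,:,::-1])
for p in ([105,-21,75],[105,-21,28]): print(delta(face2world(p,c)-[0,0,.002],toolrot(c,0)))
E
```

```text
time_s: 15.3
tool_pos: [0.4318, 0.2018, 0.2147]
orientation: [0.631, 0.776, -0.002, -0.001]
contact_force: [0.7, 0.9, -0.5]
opening: 0.0307
grip_force: 0.0
(array([-0.2603,  0.0392,  0.0318]), array([  0.44, -35.24,   0.12]))
(array([-0.2874,  0.0389,  0.0702]), array([  0.44, -35.24,   0.12]))
```

View pics/w4.png

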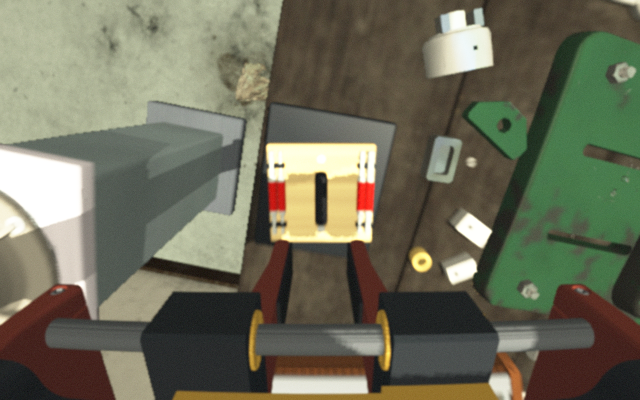

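```bash
python3 - <<'E'
from h import *
k=cam('wrist'); e=onplane([[273,104],[395,122]],k,.04);print(e.round(3),np.linalg.norm(e[0]-e[1]))
E
python3 -m crank '[[0.65,-0.04,0.006,-0.02,0,-5,0],[0.65,-0.08,0.012,-0.03,0,-10,0],[0.65,-0.12,0.018,-0.02,0,-16,0],[0.65,-0.16,0.024,-0.01,0,-22,0],[0.65,-0.2,0.03,0,0,-28,0],[0.65,-0.235,0.039,0.015,0.4,-35.2,0],[0.65,-0.26,0.039,0.032,0.4,-35.2,0],[0.65,-0.26,0.039,0.032,0.4,-35.2,0]]'
python3 - <<'E'
from h import *
c=json.load(open('case.json'));s=manip.get_state()
print(delta(face2world([105,-22,29],c)-[0,0,.002],toolrot(c,0)))
im=viewer.grab_frame('wrist');cv2.imwrite('pics/w5.png',im[:,:,::-1])
E
```

```text
[[0.375 0.276 0.04 ]
 [0.497 0.284 0.04 ]] 0.12234920623010558
time_s: 16.35
tool_pos: [0.5224, -0.0462, 0.1808]
orientation: [0.602, 0.739, -0.196, 0.231]
contact_force: [-0.5, -0.2, -0.5]
opening: 0.0306
grip_force: 0.0
(array([-0.0034,  0.0045,  0.0376]), array([-0.54,  0.28,  0.42]))
```

View pics/w5.png

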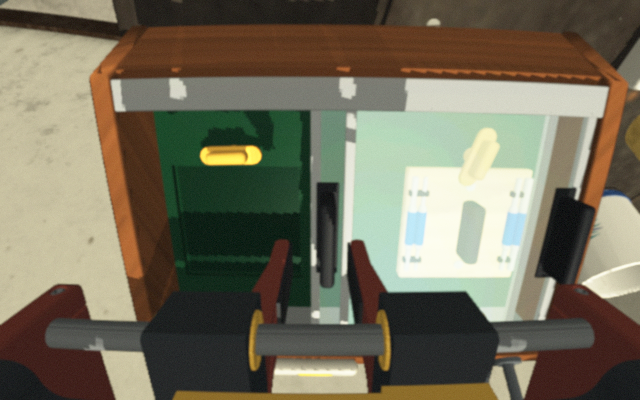

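The board lies on the plate, and the recomputed plate edge agrees with the earlier fit. The fingers straddle the door pull at (328,240). Now I grip it and slide it shut.

```bash
python3 -m crank '[[0.65,-0.003,0.0045,0.02,0,0,0],[0.65,-0.003,0.0045,0.036,0,0,0],[0.65,-0.003,0.0045,0.036,0,0,0],[1,-0.003,0.0045,0.036,0,0,0],[1,-0.003,0.0045,0.036,0,0,0],[1,-0.003,0.0045,0.036,0,0,0]]' 15
```

```text
time_s: 17.15
tool_pos: [0.5314, -0.0659, 0.1543]
orientation: [0.601, 0.74, -0.195, 0.231]
contact_force: [-5.1, 1.9, 6.4]
opening: 0.0094
grip_force: 15.0
```

```bash
python3 -m crank '[[1,0,-0.005,0,0,0,0],[1,0,-0.028,0,0,0,0],[1,0,-0.052,0,0,0,0],[1,0,-0.076,0,0,0,0],[1,0,-0.1,0,0,0,0],[1,0,-0.118,0,0,0,0],[1,0,-0.126,0,0,0,0],[1,0,-0.128,0,0,0,0]]'
python3 - <<'E'
from h import *
print(delta([0.4085,-0.0914,0.1525]))
E
```

```text
time_s: 18.15
tool_pos: [0.4068, -0.0912, 0.1546]
orientation: [0.601, 0.74, -0.193, 0.231]
contact_force: [3.1, 0.4, -16.9]
opening: 0.0098
grip_force: 15.0
(array([0.0008, 0.0016, 0.002 ]), array([0., 0., 0.]))
```

Back at the shut position. Now release, retreat square to the face, and check.

```bash
python3 -m crank '[[1,0,0,0.002,0,0,0],[0.6,0,0,0.001,0,0,0],[0.6,0,0,0,0,0,0],[0.6,0,0,-0.03,0,0,0],[0.6,0,0.01,-0.07,0,0,0],[0.6,0.01,0.03,-0.11,0,0,0],[0.6,0.02,0.054,-0.14,0,0,0],[0.6,0.02,0.054,-0.14,0,0,0]]'
python3 - <<'E'
from h import *
s=manip.get_state();print(s['dq'])
a=viewer.grab_frame('wrist');b=viewer.grab_frame('top')
cv2.imwrite('pics/end.png',np.vstack([a[20:300,150:550],cv2.resize(b[130:310,250:490],(400,300))])[:,:,::-1])
E
```

```text
time_s: 19.15
tool_pos: [0.4434, 0.0163, 0.2589]
orientation: [0.601, 0.74, -0.193, 0.233]
contact_force: [0.4, -1.1, -0.4]
opening: 0.0352
grip_force: 0.0
[ 0.01704045 -0.00512541  0.02884377  0.0852167   0.0120498  -0.01224915
 -0.00817261]
```

View pics/end.png

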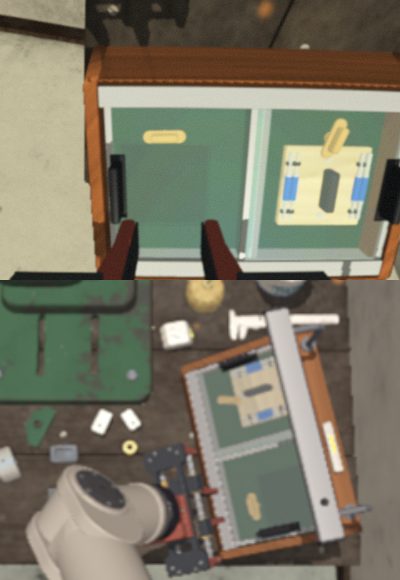

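The right door is shut, with its pull at the frame (115,190), the same position as at the start. The left door is shut and the blue board is in place, so I'm handing the job in.

```bash
python3 -m crank '[[0.6,0,0,0,0,0,0],[0.6,0,0,0,0,0,0]]'; python3 -c "
from rig import manip
print(manip.finish_job())"
```

```text
time_s: 19.5
tool_pos: [0.4406, 0.013, 0.2572]
orientation: [0.601, 0.739, -0.195, 0.231]
contact_force: [-0.1, -0.1, 0.1]
opening: 0.0354
grip_force: 0.0
the job is handed in; nothing more can be done
None
```

The red board lies flat, gauges up, on the surface plate, both doors are shut, the blue board is in its place, and I handed the job in at 19.5 s; no verdict came back, and one mistyped row briefly pushed the open door against its stop, with no visible effect.

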